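# Sort measured parts off the sloped inspection stand

### The arm

A 6-joint arm with a two-finger parallel gripper is mounted at the origin on the work surface. World frame = base frame: x ahead of the robot, y to its left, z up, the work surface at z = 0. Lengths are in mm, angles in rad, forces in N, time in s.
With the tool pointing down it reaches from about 425 to 925 mm from the base axis. Payload 12.5 kg.
Tool frame: the origin (TCP) lies on the centre line of the jaws, within the pads' length; the fingertips stand 19 mm ahead of it and the grasp point (between the pads) is the TCP (env.finger_overhang is the distance from the TCP to the fingertips, in mm); z points along the fingers, y is the line along which they close (so a half turn about z gives the same grasp; the last joint's range is limited). The gripper opens to 85 mm and grips with 20 to 120 N. Pads are 22 mm wide; open, the fingers measure 114 mm over their backs; the gripper's body (76 mm by 85 mm) begins 54 mm behind the grasp point. The pads swing forward as they close: fully open they stand 13 mm farther back than shut.
Start: joints at [-1.364, 0.491, 1.559, -0, 1.092, -0.106], TCP at [192.35, -594.68, 250.327] pointing down, gripper open.
Joint ranges: [-3.1, 3.1], [-0.84, 2.19], [0.05, 2.79], [-1.13, 4.28], [0.06, 2.93], [-2.69, 2.69]. Speed limits (rad/s): [2.22, 2.22, 2.79, 3.14, 3.14, 3.14].

### API

Orientations are given as a unit quaternion [x, y, z, w].
In Python, from plant import monitor, read_camera, get_calibration, job, env gives the robot as it stands. The module is installed in compiled form; this text tells all that it offers.
- The arm moves only by the tool jog_arm, never from a script. Its argument "targets" is a list of rows, each a list of 3 entries, a list of its own where there are three numbers: the shift along the tool's x, y, z in m, then the turn, a rotation vector about the tool's x, y, z in rad, then the opening, from 0 (shut) to 1 (fully open). A call has 1 to 12 rows; each row shifts and turns the commanded pose from where the row before left it, along the tool's axes as they then stand; what a row does not reach is not made up. A row lasts 1/10 s, in which the tool goes at most 50 mm and 8.59 degrees, less where a joint would pass 70% of its speed; a pose out of reach is approached as far as the arm can. A call with a gripper value outside its range is refused whole. The fingers move at their own pace and stop on an object; the grip force is fixed at half the most. Time passes only in rows, so rows that do not move let the fingers close. It gives the time, the measured TCP pose, the force, the opening and the grip force at its end, in the units of the state.
- monitor.sense(): the state, without advancing time (a new reading comes with each control period).
- read_camera(name): name is "scene" or "side" or "wrist"; returns the picture (480x640x3 uint8, red, green, blue); there is no depth.
- get_calibration(name): a dict with "camera_matrix" (3x3 intrinsics, pixels), "cam_to_world" (4x4, takes a point from camera to world coordinates). Camera axes: x right, y up, looking along -z (the intrinsics and any distortion apply to the point x, -y, -z); pixel columns grow to the right and rows downward; lengths in mm; the calibration is good to about 2 mm. A picture is of the moment at which its call begins: read the wrist's pose just before it. get_calibration takes no time and is no camera call; for the wrist camera it gives the pose at the moment of the call.
- job.finish_job(): hands the job in; it is judged then, once.
The state is a dict: "clock": time; "qpos": joint angles; "joint_vel": joint speeds; "effort": joint torques, N m; "position": TCP position; "ee_rot": TCP orientation; "force": force on the tool from outside, world axes, zero at the start; "moment": the same for the moment, N m; "width": opening from 0.0 (shut) to 1.0 (fully open); "finger_force": force on a finger pad.
Only numpy, scipy, OpenCV 4.12 (cv2) and the standard library are available. Lean on these libraries where they do the work, as an engineer would, in place of code of your own. Each camera call takes 0.05 s, during which the arm holds its last target. There are 200 camera calls.

### The job

The three parts on the sloped stand have been measured: put them away by shape. Lay the two round rollers in the grey two-compartment tray, one in each compartment, and stack the flat plate squarely, edges flush, on the plate that already lies in the shallow white tray. Set the parts down rather than letting them drop, and leave the other things on the bench where they are.

Things in the scene. Friction and masses are not known exactly. Their poses are not given: they have to be found in the camera images.
- stand: Sloped grey stand, fixed: board 340 mm wide (own y), 150 mm up the slope. Origin under the centre of its foot, on the bench; own x level, pointing uphill. Slope 32 degrees; the surface is 66 mm above the bench over the origin. Three bays at own y = -110, 0, +110 mm, each with one part lying across the slope against two black posts on its downhill side.
- bay_mid (a point): Point on the stand's sloping surface under the middle of the part in the centre bay (axes as the stand's). The posts below each part are 10 mm in diameter and 28 mm tall, square to the slope, their centres 29 mm to either side of the bay's middle line: 48 mm clear between them, room for a finger.
- roller_a: Turned steel roller lying across the stand: barrel 48 mm diameter, 74 mm long, with a dark stub 22 mm diameter, 8 mm long at each end (90 mm overall), 0.4 kg. Origin on the barrel's surface, half-way along, at first where it touches the slope (it turns with the roller); y along the axis; at first z square to the slope.
- roller_a_mid (a point): Centre of roller_a, on its axis, half-way along.
- roller_b: Turned steel roller, the same as roller_a, lying across the stand: barrel 48 mm diameter, 74 mm long, with a dark stub 22 mm diameter, 8 mm long at each end (90 mm overall), 0.4 kg. Origin on the barrel's surface, half-way along, at first where it touches the slope (it turns with the roller); y along the axis; at first z square to the slope.
- roller_b_mid (a point): Centre of roller_b, on its axis, half-way along.
- plate: Flat rectangular plate lying across one bay of the stand. 90 mm (own y) by 48 mm (own x) by 16 mm thick, bare steel, about 0.5 kg. Origin at the centre of its underside, z out of its upper face; the two dark dots on the upper face are only marks.
- base_plate: The same kind of plate, lying loose and flat in the shallow white tray, not always straight or central in it. 90 mm (own y) by 48 mm (own x) by 16 mm thick, bare steel, about 0.5 kg. Origin at the centre of its underside, z out of its upper face; the two dark dots on the upper face are only marks.
- roller_tray: Grey two-compartment tray, fixed: 244 mm (own x) by 130 mm (own y) by 22 mm high; walls, floor and middle partition 4 mm thick. The compartments, 116 by 122 mm inside, are centred at own x = -60 and +60 mm; one roller fits in each, lying along own y. Origin at the centre of the underside.
- plate_tray: Shallow white one-compartment tray, fixed: 130 mm (own x) by 150 mm (own y) by 14 mm high, walls and floor 5 mm. Origin at the centre of the underside.
- mouse: Bystander: grey computer mouse 110 by 60 by 30 mm.
- v_block: Bystander: steel V-block 60 by 70 by 47 mm, behind the stand.
- plug_gauge: Bystander: black-handled plug gauge 145 mm long, 22 mm thick, lying near the robot.
- micrometer_case: Bystander: closed dark blue case 120 by 55 by 30 mm, near the robot.
- loupe: Bystander: metal standing loupe, 44 mm diameter, 50 mm tall.
- note_block: Bystander: white note block 140 by 100 by 18 mm, between the robot and the trays.

How it is judged:
By the outcome, as a careful person would: the job done as asked, in the order asked, and still so for the second after the job is handed in, with the robot touching nothing.
It also fails if it takes over 64 s, if anything falls off the work surface, if the arm or the gripper's body presses on something with over 40 N, if the wrist force passes 120 N, or if a joint passes its speed limit or range.

## Working session

There is one attempt and no reset: what is moved stays moved. The work goes in short steps, Python scripts to look and compute and a tool call to move; the robot and the scene stay as the last step left them, time stands still between calls to the robot, and variables do not carry over. Pictures are saved under pics/ and viewed, at most 10 in all, crops included, and the job is handed in when it is done.

Besides the shell and the picture viewer there is one more tool, called after "Request:" as a command line: name --argument value ..., lists and objects as JSON in quotes. jog_arm: Moves the arm, as the interface text tells. Its arguments: {"type":"object","properties":{"targets":{"type":"array","items":{"type":"array"}}},"required":["targets"]}

```bash
mkdir -p pics; ls
python3 - <<'E'
from plant import monitor, read_camera, get_calibration, job, env
import cv2,numpy as np
s=monitor.sense()
for k in ("clock","position","ee_rot","force","width"): print(k,s[k])
print(env.finger_overhang)
for n in ("scene","side"):
    im=read_camera(n); cv2.imwrite(f"pics/{n}0.png",im[...,::-1]); c=get_calibration(n); print(n,{k:np.round(v,4).tolist() if not isinstance(v,str) else v for k,v in c.items()})
E
```

```text
pics
clock 0.0
position [ 192.29533375 -594.47616852  249.71351292]
ee_rot [ 9.87796109e-01  1.55751541e-01 -2.19502570e-05 -5.50709932e-04]
force [-0.18483875 -0.43205881 -0.67928085]
width 1.001188941384338
19.0
scene {'camera_matrix': [[483.5785, 0.0, 321.7735], [0.0, 483.5785, 246.6773], [0.0, 0.0, 1.0]], 'cam_to_world': [[0.2586, -0.6484, 0.716, 1307.2451], [0.9657, 0.1906, -0.1762, -142.8084], [-0.0222, 0.7371, 0.6754, 803.5783], [0.0, 0.0, 0.0, 1.0]]}
side {'camera_matrix': [[477.6516, 0.0, 318.9783], [0.0, 477.6516, 236.8864], [0.0, 0.0, 1.0]], 'cam_to_world': [[-0.7965, 0.4577, -0.395, 147.5691], [-0.6044, -0.5876, 0.538, 568.9119], [0.0141, 0.6673, 0.7447, 805.7394], [0.0, 0.0, 0.0, 1.0]]}
```

View pics/scene0.png

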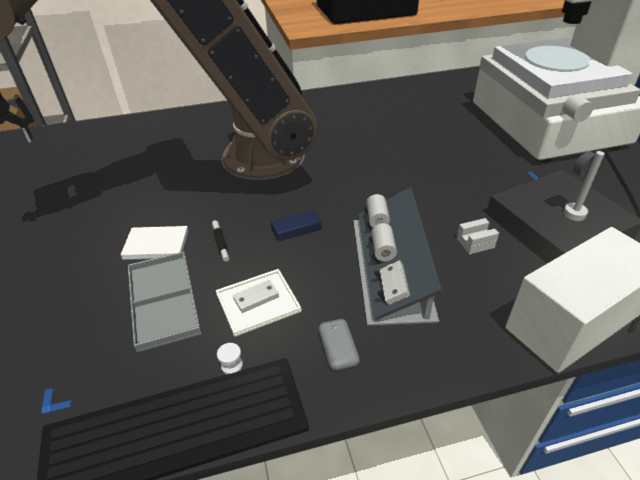

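View pics/side0.png

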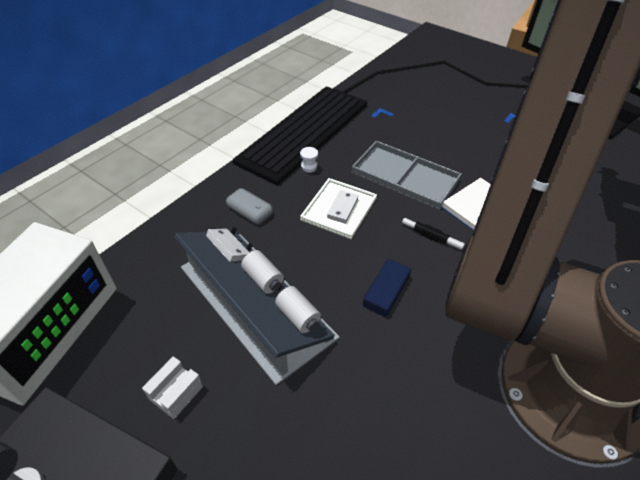

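Scene view: tray grey ~(163,300), white tray (258,302) with plate (256,295), stand with rollers (377,210), (384,242) and plate (394,283). Side view: same objects at (406,175), (340,208), rollers (297,308), (262,270), plate (226,243).

```bash
cat > h.py <<'E'
import numpy as np, cv2
from plant import monitor, read_camera, get_calibration
def ray(uv,c):
    K,T=np.array(c["camera_matrix"]),np.array(c["cam_to_world"])
    u=np.linalg.solve(K,[uv[0],uv[1],1.]); d=T[:3,:3]@np.array([u[0],-u[1],-u[2]])
    return T[:3,3],d/np.linalg.norm(d)
def onz(uv,c,z):
    o,d=ray(uv,c); return o+d*(z-o[2])/d[2]
def tri(uv1,c1,uv2,c2):
    A=np.zeros((3,3));b=np.zeros(3);R=[ray(uv1,c1),ray(uv2,c2)]
    for o,d in R:
        P=np.eye(3)-np.outer(d,d);A+=P;b+=P@o
    x=np.linalg.solve(A,b); return x,[float(np.linalg.norm((np.eye(3)-np.outer(d,d))@(x-o))) for o,d in R]
def project(p,c):
    K,T=np.array(c["camera_matrix"]),np.array(c["cam_to_world"])
    q=T[:3,:3].T@(np.asarray(p)-T[:3,3]); v=K@np.array([q[0],-q[1],-q[2]]); return v[:2]/v[2]
E
python3 - <<'E'
from h import *
np.set_printoptions(precision=1,suppress=True)
cs,cd=get_calibration("scene"),get_calibration("side")
P={"a_near":((377,210),(297,308)),"r_mid":((384.5,242),(262,270)),"plate":((394,283),(226,243)),
"standfootL":((368,322),(186,268)),"note":None}
for k,v in P.items():
    if v: print(k,*tri(v[0],cs,v[1],cd))
for n,c,boxes in (("scene",cs,{"wt":(205,262,310,340),"gt":(118,245,208,352)}),("side",cd,{"wt":(290,172,385,245),"gt":(345,135,470,212)})):
    im=cv2.imread(f"pics/{n}0.png"); g=cv2.cvtColor(im,cv2.COLOR_BGR2GRAY)
    for k,(x0,y0,x1,y1) in boxes.items():
        m=np.zeros_like(g); sub=g[y0:y1,x0:x1]
        t=75 if k=="gt" else 150
        m[y0:y1,x0:x1]=((sub>t)&((sub<190)|(k=="wt")))*255
        cn,_=cv2.findContours(m,cv2.RETR_EXTERNAL,cv2.CHAIN_APPROX_NONE)
        q=max(cn,key=cv2.contourArea); h=cv2.convexHull(q); a=cv2.approxPolyDP(h,6,True)[:,0]
        z=14 if k=="wt" else 22
        W=np.array([onz(p,c,z)[:2] for p in a])
        print(n,k,a.tolist(),W.tolist() if 0 else W, np.linalg.norm(W-np.roll(W,-1,0),axis=1))
E
```

```text
a_near [457.5 206.4  84.1] [1.4914434458031507, 1.4914434458032446]
r_mid [566.4 182.1  82.5] [1.286551062128298, 1.2865510621281908]
plate [678.1 165.   68.1] [1.2435302962015444, 1.2435302962014188]
standfootL [729.3 163.4 -15.1] [67.30474208592106, 67.30474208592078]
scene wt [[278, 269], [300, 311], [234, 335], [216, 290]] [[ 515.4  -53.5]
 [ 651.6  -33. ]
 [ 675.8 -176. ]
 [ 541.3 -198.6]] [137.8 145.  136.4 147.4]
scene gt [[184, 245], [201, 333], [137, 351], [123, 245]] [[ 378.6 -258. ]
 [ 658.9 -239.3]
 [ 668.5 -364.1]
 [ 336.3 -401.9]] [280.9 125.2 334.4 150. ]
side wt [[328, 178], [376, 194], [351, 237], [301, 219]] [[ 669.4 -174.7]
 [ 542.9 -199.5]
 [ 511.1  -46.7]
 [ 633.6  -21.7]] [129.  156.1 125.1 157.1]
side gt [[352, 165], [379, 141], [459, 172], [455, 211]] [[ 645.7 -245.2]
 [ 645.4 -373.1]
 [ 417.3 -389.8]
 [ 362.3 -256.5]] [127.9 228.7 144.2 283.6]
```

```bash
cat >> h.py <<'E'
from scipy.spatial.transform import Rotation as Rn
from scipy.linalg import logm,expm
def pose(p,R):
    T=np.eye(4);T[:3,:3]=R;T[:3,3]=p;return T
def now():
    s=monitor.sense(); return pose(s["position"],Rn.from_quat(s["ee_rot"]).as_matrix())
def down(yaw,tilt=0.):   # tool x at yaw, then turned by tilt about tool x (deg)
    y=np.radians(yaw); x=np.array([np.cos(y),np.sin(y),0]); z=np.array([0,0,-1.])
    return np.stack([x,np.cross(z,x),z],1)@Rn.from_rotvec([np.radians(tilt),0,0]).as_matrix()
def plan(A,B,n=None,step=.048):
    """equal rows taking pose A to B; prints row, returns pose reached with rounded row"""
    L=np.real(logm(np.linalg.inv(A)@B)); rv=np.array([L[2,1],L[0,2],L[1,0]])
    n=n or max(1,int(np.ceil(max(np.linalg.norm(L[:3,3])/1000/step,np.linalg.norm(rv)/.148))))
    M=np.real(expm(L/n)); d=np.round(M[:3,3]/1000,4); r=np.round(rv/n,4)
    print(n,"x",d.tolist(),r.tolist())
    S=pose(d*1000,Rn.from_rotvec(r).as_matrix()); C=A
    for _ in range(n): C=C@S
    return C
E
python3 - <<'E'
from h import *
np.set_printoptions(precision=3,suppress=True)
c=get_calibration("wrist"); print(c["camera_matrix"],np.linalg.inv(now())@np.array(c["cam_to_world"]))
A=now(); C=plan(A,pose([480,-300,360],down(55))); C=plan(C,pose([550,-210,380],down(94))); print(C)
E
```

```text
[[350.682   0.    316.06 ]
 [  0.    350.682 238.366]
 [  0.      0.      1.   ]] [[   0.       0.947    0.321   82.531]
 [   1.      -0.      -0.       1.306]
 [  -0.       0.321   -0.947 -123.659]
 [   0.       0.       0.       1.   ]]
10 x [0.0411, -0.008, -0.011] [-0.0001, -0.0, -0.0647]
5 x [0.0221, 0.0073, -0.004] [0.0001, -0.0001, -0.1362]
[[  -0.07     0.998   -0.     549.944]
 [   0.998    0.07    -0.    -210.047]
 [  -0.      -0.      -1.     379.951]
 [   0.       0.       0.       1.   ]]
```

Request:
jog_arm --targets '[[[0.0411,-0.008,-0.011],[0,0,-0.0647],1],[[0.0411,-0.008,-0.011],[0,0,-0.0647],1],[[0.0411,-0.008,-0.011],[0,0,-0.0647],1],[[0.0411,-0.008,-0.011],[0,0,-0.0647],1],[[0.0411,-0.008,-0.011],[0,0,-0.0647],1],[[0.0411,-0.008,-0.011],[0,0,-0.0647],1],[[0.0411,-0.008,-0.011],[0,0,-0.0647],1],[[0.0411,-0.008,-0.011],[0,0,-0.0647],1],[[0.0411,-0.008,-0.011],[0,0,-0.0647],1],[[0.0411,-0.008,-0.011],[0,0,-0.0647],1]]'

```text
clock: 1.1
position: [480.9, -299.0, 360.4]
ee_rot: [0.886, 0.463, -0.0, -0.0]
force: [0.3, -0.7, -0.1]
width: 1.002
finger_force: 0.0
```

Request:
jog_arm --targets '[[[0.0221,0.0073,-0.004],[0,0,-0.1362],1],[[0.0221,0.0073,-0.004],[0,0,-0.1362],1],[[0.0221,0.0073,-0.004],[0,0,-0.1362],1],[[0.0221,0.0073,-0.004],[0,0,-0.1362],1],[[0.0221,0.0073,-0.004],[0,0,-0.1362],1],[[0,0,0],[0,0,0],1],[[0,0,0],[0,0,0],1]]'

```text
clock: 1.8
position: [550.0, -210.0, 380.0]
ee_rot: [0.682, 0.731, -0.0, -0.0]
force: [0.1, -0.3, 0.0]
width: 0.998
finger_force: 0.0
```

Run:
```python
from h import *
import pickle
c=get_calibration("wrist"); im=read_camera("wrist"); pickle.dump(c,open("pics/w1.pkl","wb")); cv2.imwrite("pics/w1.png",im[...,::-1])
print(now().round(2))
```

```text
[[-7.0000e-02  1.0000e+00 -0.0000e+00  5.4977e+02]
 [ 1.0000e+00  7.0000e-02  0.0000e+00 -2.1044e+02]
 [ 0.0000e+00 -0.0000e+00 -1.0000e+00  3.7994e+02]
 [ 0.0000e+00  0.0000e+00  0.0000e+00  1.0000e+00]]
```

View pics/w1.png

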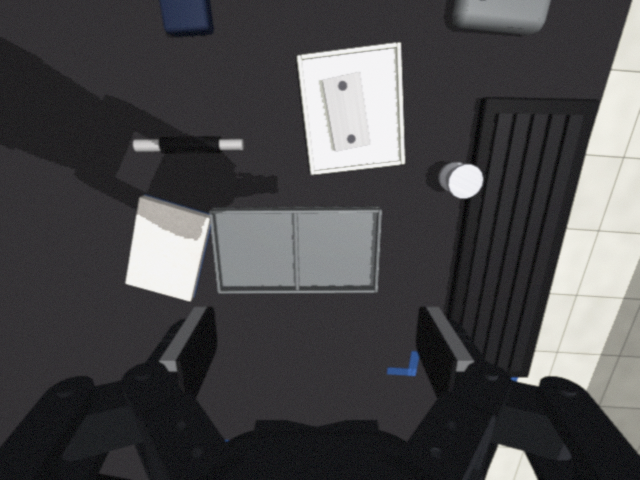

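Wrist view: grey tray rim corners (211,209),(381,208),(378,292),(219,292); white tray (298,56),(401,43),(404,162),(312,174); base-plate dots (342,85),(351,139).

Run:
```python
from h import *
import pickle
np.set_printoptions(precision=1,suppress=True)
c=pickle.load(open("pics/w1.pkl","rb"))
for k,z,q in (("gt",22,[(211,209),(381,208),(378,292),(219,292)]),("wt",14,[(298,56),(401,43),(404,162),(312,174)]),("dots",21,[(342,85.5),(351,139)]),("bp",21,[(320,79),(360,72),(370,146),(333,151)])):
    W=np.array([onz(p,c,z)[:2] for p in q]); e=np.roll(W,-1,0)-W
    print(k,W.tolist(),"c",W.mean(0),"len",np.linalg.norm(e,axis=1),"ang",np.degrees(np.arctan2(e[:,1],e[:,0])))
# stand overlook
u=np.array([.18,.983,0]); 
C=plan(now(),pose([500,0,330],down(130))); C=plan(C,pose([545,140,330],down(169.5))); print(C)
```

```text
gt [[404.3981922931198, -258.3108198200603], [643.3902344532952, -240.21886451317067], [655.7007232140656, -371.37074065876425], [413.12016064352264, -388.38233951101347]] c [ 529.2 -314.6] len [239.7 131.7 243.2 130.4] ang [   4.3  -84.6 -176.    93.8]
wt [[516.2058681731666, -55.12742604947192], [642.8546941805714, -31.896628004769937], [668.2015283288827, -175.55157386670334], [543.3193927408911, -200.63256822314958]] c [ 592.6 -115.8] len [128.8 145.9 127.4 148. ] ang [  10.4  -80.  -168.6  100.6]
dots [[573.9591956312822, -85.84159462411588], [591.9069410539166, -150.00673946417456]] c [ 582.9 -117.9] len [66.6 66.6] ang [-74.4 105.6]
bp [[545.6249440564196, -80.24884649526228], [594.9942318265776, -68.8053437566146], [618.0904602970339, -157.2082131620195], [569.4124929133433, -167.09182840432788]] c [ 582.  -118.3] len [50.7 91.4 49.7 90. ] ang [  13.1  -75.4 -168.5  105.3]
5 x [0.0438, 0.0039, 0.01] [-0.0001, -0.0, -0.126]
5 x [0.0085, 0.0287, -0.0] [0.0, -0.0, -0.1379]
[[ -1.    0.2  -0.  544.9]
 [  0.2   1.    0.  140.1]
 [  0.    0.   -1.  330. ]
 [  0.    0.    0.    1. ]]
```

Request:
jog_arm --targets '[[[0.0438,0.0039,0.01],[0,0,-0.126],1],[[0.0438,0.0039,0.01],[0,0,-0.126],1],[[0.0438,0.0039,0.01],[0,0,-0.126],1],[[0.0438,0.0039,0.01],[0,0,-0.126],1],[[0.0438,0.0039,0.01],[0,0,-0.126],1],[[0.0085,0.0287,0],[0,0,-0.1379],1],[[0.0085,0.0287,0],[0,0,-0.1379],1],[[0.0085,0.0287,0],[0,0,-0.1379],1],[[0.0085,0.0287,0],[0,0,-0.1379],1],[[0.0085,0.0287,0],[0,0,-0.1379],1],[[0,0,0],[0,0,0],1],[[0,0,0],[0,0,0],1]]'

```text
clock: 3.05
position: [544.4, 139.8, 329.9]
ee_rot: [0.092, 0.996, -0.0, -0.0]
force: [0.6, 0.8, -0.9]
width: 1.005
finger_force: 0.0
```

Run:
```python
from h import *
import pickle
c=get_calibration("wrist"); im=read_camera("wrist"); pickle.dump(c,open("pics/w2.pkl","wb")); cv2.imwrite("pics/w2.png",im[...,::-1])
print(now().round(2),monitor.sense()["qpos"])
```

```text
[[-9.8000e-01  1.8000e-01 -0.0000e+00  5.4440e+02]
 [ 1.8000e-01  9.8000e-01 -0.0000e+00  1.3940e+02]
 [ 0.0000e+00 -0.0000e+00 -1.0000e+00  3.3005e+02]
 [ 0.0000e+00  0.0000e+00  0.0000e+00  1.0000e+00]] [ 1.33280834e-01  3.28197893e-01  1.60479369e+00 -3.80586360e-04
  1.20908434e+00 -1.25290242e+00]
```

View pics/w2.png

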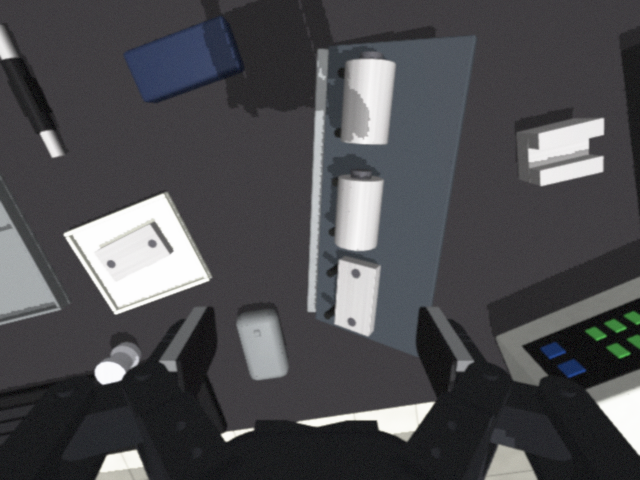

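Wrist view: board corners (328,48),(475,37),(317,320),(~418,356); roller barrels centred near (368,101) and (359,213); plate dots (359,280),(351,322).

Run:
```python
from h import *
import pickle
np.set_printoptions(precision=1,suppress=True)
c=pickle.load(open("pics/w2.pkl","rb")); cs=get_calibration("scene"); cd=get_calibration("side")
B=np.array([onz(p,c,z) for p,z in (((328,48),26.3),((475,37),105.7),((418,356),105.7),((317,320),26.3))])
e=np.roll(B,-1,0)-B; print(B,B.mean(0),np.linalg.norm(e,axis=1),np.degrees(np.arctan2(e[:,1],e[:,0])))
# barrel masks: bright blobs, in the wrist, scene and side pictures
for n,cc,(x0,y0,x1,y1) in (("w2",c,(330,50,402,340)),("scene0",cs,(362,190,412,306)),("side0",cd,(200,222,325,335))):
    im=cv2.imread(f"pics/{n}.png"); g=cv2.cvtColor(im,cv2.COLOR_BGR2GRAY); hsv=cv2.cvtColor(im,cv2.COLOR_BGR2HSV)
    m=np.zeros_like(g); m[y0:y1,x0:x1]=((g>95)&(hsv[...,1]<40))[y0:y1,x0:x1]*255
    m=cv2.morphologyEx(m,cv2.MORPH_OPEN,np.ones((3,3)))
    for q in cv2.findContours(m,cv2.RETR_EXTERNAL,cv2.CHAIN_APPROX_NONE)[0]:
        if cv2.contourArea(q)>150: print(n,cv2.contourArea(q),[np.round(v,1) for v in cv2.minAreaRect(q)])
for a in [((368,101)),((359,213))]: print(a,onz(a,c,83))
for a in [(359,280),(351,322)]: print(a,onz(a,c,75))
```

```text
[[392.7 179.6  26.3]
 [421.  303.  105.7]
 [744.5 223.5 105.7]
 [723.3 106.4  26.3]] [570.4 203.1  66. ] [149.4 333.1 143.  338.6] [  77.1  -13.8 -100.3  167.5]
w2 2932.0 [array([356. , 296.8]), array([43.7, 76. ]), np.float64(6.1)]
w2 3115.5 [array([358.8, 213.6]), array([45.6, 75.7]), np.float64(4.4)]
w2 4133.0 [array([368.8,  98.2]), array([50.2, 93.3]), np.float64(3.8)]
scene0 877.0 [array([393.8, 281.8]), array([40.6, 25.5]), np.float64(77.2)]
scene0 192.5 [array([364.1, 282.8]), array([45.7,  6.2]), np.float64(81.9)]
scene0 1249.0 [array([381.6, 227. ]), array([67.6, 22. ]), np.float64(80.8)]
side0 1005.0 [array([296.3, 307.3]), array([45.1, 26.4]), np.float64(46.5)]
side0 562.5 [array([220.3, 308.8]), array([70.3,  9.8]), np.float64(50.9)]
side0 1602.5 [array([243. , 254.6]), array([86.6, 27.6]), np.float64(40.5)]
(368, 101) [455.3 206.9  83. ]
(359, 213) [566.2 181.8  83. ]
(359, 280) [649.4 170.6  75. ]
(351, 322) [704.2 152.7  75. ]
```

```bash
cat >> h.py <<'E'
U=np.array([np.cos(np.radians(77)),np.sin(np.radians(77)),0]); V=np.array([-U[1],U[0],0]); N=-np.sin(np.radians(32))*U+np.cos(np.radians(32))*np.array([0,0,1])
MID=np.array([566,182,81.5]); RG=down(167,-32)
E
python3 - <<'E'
from h import *
C=plan(now(),pose(MID+100*N,RG)); C=plan(C,pose(MID+40*N,RG)); print(C.round(2))
E
```

```text
4 x [-0.0027, -0.0103, 0.0402] [-0.1397, -0.003, 0.0103]
2 x [0.0, -0.0, 0.0299] [-0.0001, -0.0001, -0.0]
[[-9.7000e-01  1.9000e-01  1.2000e-01  5.6130e+02]
 [ 2.2000e-01  8.3000e-01  5.2000e-01  1.6130e+02]
 [-0.0000e+00  5.3000e-01 -8.5000e-01  1.1552e+02]
 [ 0.0000e+00  0.0000e+00  0.0000e+00  1.0000e+00]]
```

Request:
jog_arm --targets '[[[-0.0027,-0.0103,0.0402],[-0.1397,-0.003,0.0103],1],[[-0.0027,-0.0103,0.0402],[-0.1397,-0.003,0.0103],1],[[-0.0027,-0.0103,0.0402],[-0.1397,-0.003,0.0103],1],[[-0.0027,-0.0103,0.0402],[-0.1397,-0.003,0.0103],1],[[0,0,0.025],[0,0,0],1],[[0,0,0],[0,0,0],1],[[0,0,0],[0,0,0],1]]'

```text
clock: 3.8
position: [556.4, 142.8, 152.1]
ee_rot: [0.106, 0.958, 0.264, 0.028]
force: [0.1, -0.4, 0.1]
width: 0.999
finger_force: 0.0
```

Run:
```python
from h import *
import pickle
c=get_calibration("wrist"); im=read_camera("wrist"); pickle.dump(c,open("pics/w3.pkl","wb")); cv2.imwrite("pics/w3.png",im[...,::-1])
T=now(); print(T.round(2),monitor.sense()["qpos"], (np.linalg.inv(T)@np.r_[MID,1]).round(1))
```

```text
[[-9.8000e-01  1.9000e-01  1.1000e-01  5.5661e+02]
 [ 2.2000e-01  8.4000e-01  5.0000e-01  1.4300e+02]
 [ 0.0000e+00  5.1000e-01 -8.6000e-01  1.5286e+02]
 [ 0.0000e+00  0.0000e+00  0.0000e+00  1.0000e+00]] [-0.07743771  0.5363332   1.91937602  0.80427296  0.78057973 -2.04124414] [-0.7 -2.1 81.8  1. ]
```

View pics/w3.png

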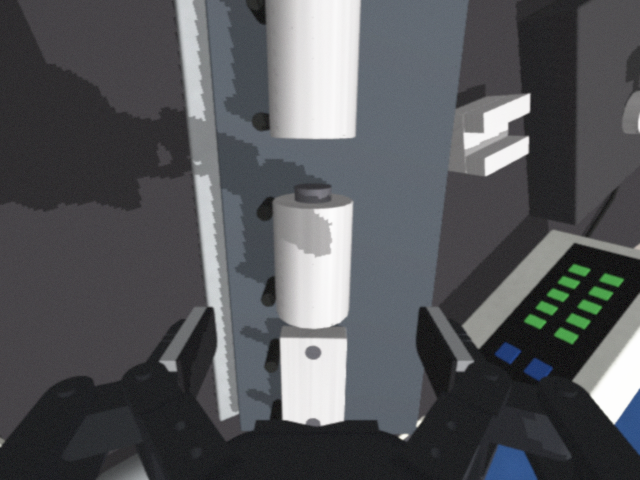

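Wrist view: mid roller barrel columns 274–353, rows ~197–322, centre col 313: jaws are nearly on axis (~0.3 mm off), posts (265,208),(268,290) either side of the finger path.

```bash
sed -i 's/MID=np.array(\[566,182,81.5\])/MID=np.array([566.3,183.5,82.4])/' h.py
python3 - <<'E'
from h import *
C=plan(now(),pose(MID+50*N,RG),2); C=plan(C,pose(MID+2*N,RG),3); print(C.round(2))
E
```

```text
2 x [-0.0002, -0.0008, 0.0159] [-0.0105, -0.002, 0.003]
3 x [-0.0, 0.0, 0.016] [0.0, -0.0, -0.0]
[[-9.7000e-01  1.9000e-01  1.2000e-01  5.6602e+02]
 [ 2.2000e-01  8.3000e-01  5.2000e-01  1.8238e+02]
 [ 0.0000e+00  5.3000e-01 -8.5000e-01  8.4100e+01]
 [ 0.0000e+00  0.0000e+00  0.0000e+00  1.0000e+00]]
```

Request:
jog_arm --targets '[[[-0.0002,-0.0008,0.0159],[-0.0105,-0.002,0.003],1],[[-0.0002,-0.0008,0.0159],[-0.0105,-0.002,0.003],1],[[0,0,0.016],[0,0,0],1],[[0,0,0.016],[0,0,0],1],[[0,0,0.016],[0,0,0],1],[[0,0,0],[0,0,0],1],[[0,0,0],[0,0,0],1]]'

```text
clock: 4.55
position: [565.8, 183.0, 84.2]
ee_rot: [0.108, 0.955, 0.274, 0.031]
force: [0.4, -0.4, 0.1]
width: 0.995
finger_force: 0.0
```

Run:
```python
from h import *
T=now(); print((np.linalg.inv(T)@pose(MID+2*N,RG)).round(3),monitor.sense()["force"])
```

```text
[[ 1.    -0.001 -0.    -0.392]
 [ 0.001  1.    -0.001 -0.469]
 [ 0.     0.001  1.    -0.129]
 [ 0.     0.     0.     1.   ]] [ 0.44873233 -0.40698453  0.1138596 ]
```

Request:
jog_arm --targets '[[[0,0,0],[0,0,0],0],[[0,0,0],[0,0,0],0],[[0,0,0],[0,0,0],0],[[0,0,0],[0,0,0],0],[[0,0,0],[0,0,0],0],[[0,0,0],[0,0,0],0]]'

```text
clock: 5.15
position: [565.6, 182.5, 83.8]
ee_rot: [0.109, 0.955, 0.274, 0.031]
force: [-3.9, -6.5, 8.7]
width: 0.545
finger_force: 59.7
```

Run:
```python
from h import *
A=now(); C=plan(A,pose(A[:3,3]+90*N,A[:3,:3]),3)
C=plan(C,pose([575,40,230],down(148))); C=plan(C,pose([589,-310.2,140],down(94.2)));C=plan(C,pose([589,-310.2,40],down(94.2)));print(C.round(2))
```

```text
3 x [0.0, 0.0, -0.03] [-0.0, -0.0, 0.0]
5 x [-0.0101, -0.0112, -0.019] [0.1107, -0.0186, 0.0647]
8 x [-0.0385, -0.0242, 0.0112] [0.0, -0.0, 0.1174]
3 x [0.0001, 0.0, 0.0334] [0.0001, -0.0, -0.0001]
[[-7.0000e-02  1.0000e+00 -0.0000e+00  5.8897e+02]
 [ 1.0000e+00  7.0000e-02  0.0000e+00 -3.1012e+02]
 [ 0.0000e+00 -0.0000e+00 -1.0000e+00  3.9890e+01]
 [ 0.0000e+00  0.0000e+00  0.0000e+00  1.0000e+00]]
```

Request:
jog_arm --targets '[[[0,0,-0.02],[0,0,0],0],[[0,0,-0.035],[0,0,0],0],[[0,0,-0.035],[0,0,0],0],[[-0.0072,-0.008,-0.0136],[0.0791,-0.0133,0.0462],0],[[-0.0072,-0.008,-0.0136],[0.0791,-0.0133,0.0462],0],[[-0.0072,-0.008,-0.0136],[0.0791,-0.0133,0.0462],0],[[-0.0072,-0.008,-0.0136],[0.0791,-0.0133,0.0462],0],[[-0.0072,-0.008,-0.0136],[0.0791,-0.0133,0.0462],0],[[-0.0072,-0.008,-0.0136],[0.0791,-0.0133,0.0462],0],[[-0.0072,-0.008,-0.0136],[0.0791,-0.0133,0.0462],0],[[0,0,0],[0,0,0],0]]'

```text
clock: 6.25
position: [575.1, 41.3, 231.6]
ee_rot: [0.276, 0.961, -0.001, 0.001]
force: [-0.3, 0.9, -3.5]
width: 0.541
finger_force: 63.9
```

Run:
```python
from h import *
A=now(); print(A.round(2)); C=plan(A,pose([589,-310.2,140],down(94.2)),9);C=plan(C,pose([589,-310.2,40],down(94.2)));print(C.round(2))
```

```text
[[-8.5000e-01  5.3000e-01  0.0000e+00  5.7514e+02]
 [ 5.3000e-01  8.5000e-01 -0.0000e+00  4.1310e+01]
 [-0.0000e+00 -0.0000e+00 -1.0000e+00  2.3157e+02]
 [ 0.0000e+00  0.0000e+00  0.0000e+00  1.0000e+00]]
9 x [-0.0344, -0.0214, 0.0102] [0.0, 0.0002, 0.1043]
3 x [-0.0001, 0.0001, 0.0334] [0.0001, 0.0, 0.0]
[[-7.0000e-02  1.0000e+00 -0.0000e+00  5.8901e+02]
 [ 1.0000e+00  7.0000e-02 -0.0000e+00 -3.1035e+02]
 [-0.0000e+00 -0.0000e+00 -1.0000e+00  3.9960e+01]
 [ 0.0000e+00  0.0000e+00  0.0000e+00  1.0000e+00]]
```

Request:
jog_arm --targets '[[[-0.0344,-0.0214,0.0102],[0,0.0002,0.1043],0],[[-0.0344,-0.0214,0.0102],[0,0.0002,0.1043],0],[[-0.0344,-0.0214,0.0102],[0,0.0002,0.1043],0],[[-0.0344,-0.0214,0.0102],[0,0.0002,0.1043],0],[[-0.0344,-0.0214,0.0102],[0,0.0002,0.1043],0],[[-0.0344,-0.0214,0.0102],[0,0.0002,0.1043],0],[[-0.0344,-0.0214,0.0102],[0,0.0002,0.1043],0],[[-0.0344,-0.0214,0.0102],[0,0.0002,0.1043],0],[[-0.0344,-0.0214,0.0102],[0,0.0002,0.1043],0],[[0,0,0],[0,0,0],0],[[0,0,0.03],[0,0,0],0],[[0,0,0.03],[0,0,0],0]]'

```text
clock: 7.45
position: [587.5, -309.5, 77.4]
ee_rot: [0.68, 0.733, 0.001, -0.001]
force: [0.5, -1.1, -3.6]
width: 0.538
finger_force: 63.9
```

Run:
```python
from h import *
import pickle
c=get_calibration("wrist"); im=read_camera("wrist"); cv2.imwrite("pics/w4.png",im[...,::-1])
A=now(); print(A.round(2)); C=plan(A,pose([589,-310.2,36],down(94.2)));print(project([589-.073*65+59.8*0,-310.2+65,22],c))
```

```text
[[-7.0000e-02  1.0000e+00 -1.0000e-02  5.8553e+02]
 [ 1.0000e+00  7.0000e-02  1.0000e-02 -3.0804e+02]
 [ 1.0000e-02 -1.0000e-02 -1.0000e+00  7.1880e+01]
 [ 0.0000e+00  0.0000e+00  0.0000e+00  1.0000e+00]]
1 x [-0.0027, 0.0035, 0.0358] [-0.0059, -0.0072, 0.0015]
[318.81478093 155.49709465]
```

View pics/w4.png

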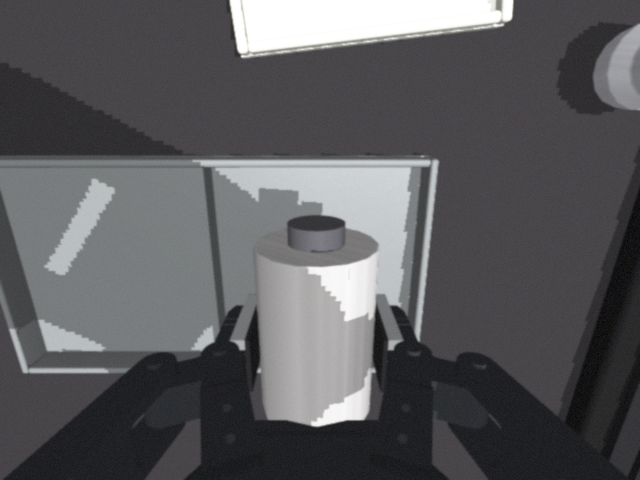

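Roller hangs centred over the right compartment (partition col ~213, outer wall ~430, roller ~316). Descending.

Request:
jog_arm --targets '[[[-0.002,0.003,0.018],[-0.003,-0.0036,0.0008],0],[[0,0,0.016],[0,0,0],0],[[0,0,0],[0,0,0],0],[[0,0,0],[0,0,0],0]]'

```text
clock: 7.9
position: [590.9, -311.1, 44.3]
ee_rot: [0.681, 0.733, -0.0, 0.001]
force: [0.6, -0.3, -3.1]
width: 0.543
finger_force: 63.7
```

Run:
```python
from h import *
s=monitor.sense();print(now().round(3),s["force"])
```

```text
[[-7.40000e-02  9.97000e-01  1.00000e-03  5.90858e+02]
 [ 9.97000e-01  7.40000e-02 -1.00000e-03 -3.11120e+02]
 [-1.00000e-03  1.00000e-03 -1.00000e+00  4.43360e+01]
 [ 0.00000e+00  0.00000e+00  0.00000e+00  1.00000e+00]] [ 0.61546388 -0.26430937 -3.05465653]
```

Request:
jog_arm --targets '[[[0,0,0.012],[0,0,0],0],[[0,0,0],[0,0,0],0],[[0,0,0.0015],[0,0,0],0],[[0,0,0],[0,0,0],0]]'

```text
clock: 8.3
position: [590.9, -311.4, 31.2]
ee_rot: [0.681, 0.733, -0.0, 0.001]
force: [-1.6, 1.6, 1.0]
width: 0.542
finger_force: 64.2
```

Request:
jog_arm --targets '[[[0,0,0.0008],[0,0,0],0],[[0,0,0],[0,0,0],0],[[0,0,0],[0,0,0],0]]'

```text
clock: 8.6
position: [590.9, -311.4, 31.2]
ee_rot: [0.681, 0.733, -0.0, 0.001]
force: [-3.7, 1.9, 8.6]
width: 0.542
finger_force: 65.2
```

Run:
```python
from h import *
G=np.array([565.8,183,84.2])+110*V; print(G,G+80*N)
A=now(); A[2,3]+=120; C=plan(A,pose([500,30,240],down(150)));C=plan(C,pose(G+80*N,RG),7);print(C.round(2))
```

```text
[458.61929287 207.74461598  84.2       ] [449.0828211  166.43761855 152.04384769]
8 x [0.0446, 0.0109, -0.0112] [0.0, 0.0004, -0.1217]
7 x [0.014, 0.0119, 0.0163] [-0.0791, 0.0118, -0.0413]
[[-9.7000e-01  1.9000e-01  1.2000e-01  4.4896e+02]
 [ 2.3000e-01  8.3000e-01  5.2000e-01  1.6662e+02]
 [-0.0000e+00  5.3000e-01 -8.5000e-01  1.5176e+02]
 [ 0.0000e+00  0.0000e+00  0.0000e+00  1.0000e+00]]
```

Request:
jog_arm --targets '[[[0,0,0],[0,0,0],0.75],[[0,0,0],[0,0,0],0.75],[[0,0,0],[0,0,0],0.75],[[0,0,-0.01],[0,0,0],0.75],[[0,0,-0.02],[0,0,0],0.75],[[0,0,-0.045],[0,0,0],0.75],[[0,0,-0.045],[0,0,0],1],[[0,0,0],[0,0,0],1]]'

```text
clock: 9.4
position: [592.8, -312.4, 156.9]
ee_rot: [0.681, 0.733, 0.001, 0.006]
force: [1.3, -0.1, -0.3]
width: 1.0
finger_force: 0.0
```

Request:
jog_arm --targets '[[[0.0446,0.0109,-0.0112],[0,0.0004,-0.1217],1],[[0.0446,0.0109,-0.0112],[0,0.0004,-0.1217],1],[[0.0446,0.0109,-0.0112],[0,0.0004,-0.1217],1],[[0.0446,0.0109,-0.0112],[0,0.0004,-0.1217],1],[[0.0446,0.0109,-0.0112],[0,0.0004,-0.1217],1],[[0.0446,0.0109,-0.0112],[0,0.0004,-0.1217],1],[[0.0446,0.0109,-0.0112],[0,0.0004,-0.1217],1],[[0.0446,0.0109,-0.0112],[0,0.0004,-0.1217],1],[[0,0,0],[0,0,0],1]]'

```text
clock: 10.3
position: [497.5, 33.4, 241.0]
ee_rot: [0.255, 0.967, 0.001, 0.0]
force: [1.0, -0.7, -0.9]
width: 1.001
finger_force: 0.0
```

Request:
jog_arm --targets '[[[0.014,0.0119,0.0163],[-0.0791,0.0118,-0.0413],1],[[0.014,0.0119,0.0163],[-0.0791,0.0118,-0.0413],1],[[0.014,0.0119,0.0163],[-0.0791,0.0118,-0.0413],1],[[0.014,0.0119,0.0163],[-0.0791,0.0118,-0.0413],1],[[0.014,0.0119,0.0163],[-0.0791,0.0118,-0.0413],1],[[0.014,0.0119,0.0163],[-0.0791,0.0118,-0.0413],1],[[0.014,0.0119,0.0163],[-0.0791,0.0118,-0.0413],1],[[0,0,0],[0,0,0],1],[[0,0,0],[0,0,0],1]]'

```text
clock: 11.2
position: [449.5, 166.2, 150.8]
ee_rot: [0.11, 0.955, 0.273, 0.031]
force: [1.1, -0.2, -0.2]
width: 1.002
finger_force: 0.0
```

Run:
```python
from h import *
import pickle
c=get_calibration("wrist"); im=read_camera("wrist"); pickle.dump(c,open("pics/w5.pkl","wb")); cv2.imwrite("pics/w5.png",im[...,::-1])
G=np.array([565.8,183,84.2])+110*V
A=now(); print(A.round(2),monitor.sense()["qpos"]); C=plan(A,pose(G+50*N,RG),2); C=plan(C,pose(G,RG),3)
```

```text
[[-9.7000e-01  1.9000e-01  1.2000e-01  4.4976e+02]
 [ 2.3000e-01  8.3000e-01  5.1000e-01  1.6615e+02]
 [ 0.0000e+00  5.3000e-01 -8.5000e-01  1.5108e+02]
 [ 0.0000e+00  0.0000e+00  0.0000e+00  1.0000e+00]] [-0.05053915  0.43740714  2.17533368  0.98110058  0.67557688 -2.22342358]
2 x [0.0004, 0.0003, 0.0146] [-0.0011, 0.0004, -0.001]
3 x [-0.0, 0.0, 0.0167] [0.0, 0.0, -0.0]
```

View pics/w5.png

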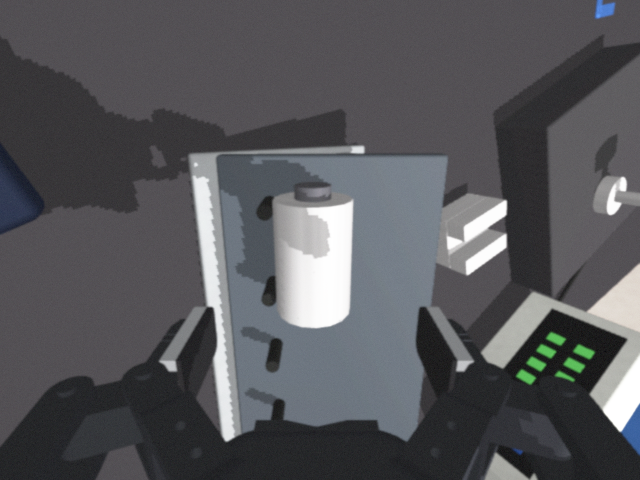

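Same appearance as before (barrel cols 274–353, rows 195–325): well lined up. Descend and close.

Request:
jog_arm --targets '[[[0.0004,-0.0002,0.0146],[0,0,0],1],[[0.0004,0,0.0146],[0,0,0],1],[[0,0,0.0167],[0,0,0],1],[[0,0,0.0167],[0,0,0],1],[[0,0,0.0167],[0,0,0],1],[[0,0,0],[0,0,0],1],[[0,0,0],[0,0,0],0],[[0,0,0],[0,0,0],0],[[0,0,0],[0,0,0],0],[[0,0,0],[0,0,0],0],[[0,0,0],[0,0,0],0],[[0,0,0],[0,0,0],0]]'

```text
clock: 12.45
position: [457.9, 207.1, 84.4]
ee_rot: [0.109, 0.955, 0.274, 0.032]
force: [-2.7, -7.4, 8.8]
width: 0.545
finger_force: 59.5
```

Run:
```python
from h import *
A=now(); C=A.copy(); C[:3,3]+=90*N
C=plan(C,pose([480,30,230],down(150)),8);C=plan(C,pose([469.2,-319,140],down(94.2)),9); print(C.round(2))
```

```text
8 x [-0.0094, -0.0106, -0.0128] [0.0693, -0.0101, 0.036]
9 x [-0.0322, -0.0243, 0.01] [-0.0, -0.0, 0.1082]
[[-7.0000e-02  1.0000e+00 -0.0000e+00  4.6929e+02]
 [ 1.0000e+00  7.0000e-02  0.0000e+00 -3.1866e+02]
 [ 0.0000e+00 -0.0000e+00 -1.0000e+00  1.3998e+02]
 [ 0.0000e+00  0.0000e+00  0.0000e+00  1.0000e+00]]
```

Request:
jog_arm --targets '[[[0,0,-0.02],[0,0,0],0],[[0,0,-0.035],[0,0,0],0],[[0,0,-0.035],[0,0,0],0],[[-0.0094,-0.0106,-0.0128],[0.0693,-0.0101,0.036],0],[[-0.0094,-0.0106,-0.0128],[0.0693,-0.0101,0.036],0],[[-0.0094,-0.0106,-0.0128],[0.0693,-0.0101,0.036],0],[[-0.0094,-0.0106,-0.0128],[0.0693,-0.0101,0.036],0],[[-0.0094,-0.0106,-0.0128],[0.0693,-0.0101,0.036],0],[[-0.0094,-0.0106,-0.0128],[0.0693,-0.0101,0.036],0],[[-0.0094,-0.0106,-0.0128],[0.0693,-0.0101,0.036],0],[[-0.0094,-0.0106,-0.0128],[0.0693,-0.0101,0.036],0]]'

```text
clock: 13.55
position: [480.1, 29.7, 229.8]
ee_rot: [0.26, 0.966, -0.002, -0.001]
force: [-0.1, 0.3, -4.0]
width: 0.543
finger_force: 64.4
```

Request:
jog_arm --targets '[[[-0.0322,-0.0243,0.01],[0,0,0.1082],0],[[-0.0322,-0.0243,0.01],[0,0,0.1082],0],[[-0.0322,-0.0243,0.01],[0,0,0.1082],0],[[-0.0322,-0.0243,0.01],[0,0,0.1082],0],[[-0.0322,-0.0243,0.01],[0,0,0.1082],0],[[-0.0322,-0.0243,0.01],[0,0,0.1082],0],[[-0.0322,-0.0243,0.01],[0,0,0.1082],0],[[-0.0322,-0.0243,0.01],[0,0,0.1082],0],[[-0.0322,-0.0243,0.01],[0,0,0.1082],0],[[0,0,0],[0,0,0],0],[[0,0,0],[0,0,0],0]]'

```text
clock: 14.65
position: [468.4, -318.7, 138.7]
ee_rot: [0.681, 0.732, -0.001, -0.001]
force: [0.1, 0.0, -3.9]
width: 0.542
finger_force: 64.3
```

Run:
```python
from h import *
A=now(); print(A.round(2)); C=plan(A,pose([469.2,-319,37],down(94.2)),5); print(monitor.sense()["force"])
```

```text
[[-7.0000e-02  1.0000e+00 -0.0000e+00  4.6844e+02]
 [ 1.0000e+00  7.0000e-02  0.0000e+00 -3.1865e+02]
 [ 0.0000e+00 -0.0000e+00 -1.0000e+00  1.3866e+02]
 [ 0.0000e+00  0.0000e+00  0.0000e+00  1.0000e+00]]
5 x [-0.0001, 0.0002, 0.0203] [-0.0006, -0.0002, -0.0002]
[ 0.09066666  0.03032501 -3.89555695]
```

Request:
jog_arm --targets '[[[0,0.0002,0.025],[-0.0006,0,0],0],[[0,0.0002,0.025],[-0.0006,0,0],0],[[0,0.0002,0.025],[-0.0006,0,0],0],[[0,0,0.02],[0,0,0],0],[[0,0,0.01],[0,0,0],0],[[0,0,0],[0,0,0],0],[[0,0,0.001],[0,0,0],0],[[0,0,0],[0,0,0],0]]'

```text
clock: 15.45
position: [470.3, -317.8, 33.6]
ee_rot: [0.68, 0.733, 0.0, 0.0]
force: [-0.9, -0.1, -3.9]
width: 0.541
finger_force: 64.5
```

Request:
jog_arm --targets '[[[0,0,0.0015],[0,0,0],0],[[0,0,0],[0,0,0],0],[[0,0,0.001],[0,0,0],0],[[0,0,0],[0,0,0],0]]'

```text
clock: 15.85
position: [470.2, -317.9, 31.8]
ee_rot: [0.68, 0.733, 0.0, 0.001]
force: [-3.3, 2.2, 14.8]
width: 0.541
finger_force: 66.5
```

Request:
jog_arm --targets '[[[0,0,0],[0,0,0],0.75],[[0,0,0],[0,0,0],0.75],[[0,0,0],[0,0,0],0.75],[[0,0,-0.01],[0,0,0],0.75],[[0,0,-0.02],[0,0,0],0.75],[[0,0,-0.045],[0,0,0],0.75],[[0,0,-0.045],[0,0,0],1],[[0,0,0],[0,0,0],1],[[0,0,0],[0,0,0],1]]'

```text
clock: 16.75
position: [470.0, -317.9, 151.5]
ee_rot: [0.68, 0.733, 0.0, 0.001]
force: [-0.1, 0.3, -0.0]
width: 0.996
finger_force: 0.0
```

```bash
echo 'G=np.array([565.6,182.8,84.0]); PL=G-110*V-5*N' >> h.py
python3 - <<'E'
from h import *
A=now(); print(A.round(2)); C=plan(A,pose([600,20,250],down(145)),10);C=plan(C,pose(PL+85*N,RG),8); print(C.round(2),PL)
im=read_camera("wrist"); cv2.imwrite("pics/w6.png",im[...,::-1])
E
```

```text
[[-7.0000e-02  1.0000e+00  0.0000e+00  4.7004e+02]
 [ 1.0000e+00  7.0000e-02 -0.0000e+00 -3.1791e+02]
 [-0.0000e+00  0.0000e+00 -1.0000e+00  1.5150e+02]
 [ 0.0000e+00  0.0000e+00  0.0000e+00  1.0000e+00]]
10 x [0.025, 0.0279, -0.0098] [0.0001, 0.0002, -0.0885]
8 x [-0.0024, 0.0111, 0.0155] [-0.0689, 0.0134, -0.0468]
[[-9.7000e-01  1.9000e-01  1.2000e-01  6.6321e+02]
 [ 2.2000e-01  8.3000e-01  5.2000e-01  1.1679e+02]
 [ 0.0000e+00  5.3000e-01 -8.5000e-01  1.5173e+02]
 [ 0.0000e+00  0.0000e+00  0.0000e+00  1.0000e+00]] [673.37673661 160.63707136  79.75975952]
```

Request:
jog_arm --targets '[[[0.025,0.0279,-0.0098],[0.0001,0.0002,-0.0885],1],[[0.025,0.0279,-0.0098],[0.0001,0.0002,-0.0885],1],[[0.025,0.0279,-0.0098],[0.0001,0.0002,-0.0885],1],[[0.025,0.0279,-0.0098],[0.0001,0.0002,-0.0885],1],[[0.025,0.0279,-0.0098],[0.0001,0.0002,-0.0885],1],[[0.025,0.0279,-0.0098],[0.0001,0.0002,-0.0885],1],[[0.025,0.0279,-0.0098],[0.0001,0.0002,-0.0885],1],[[0.025,0.0279,-0.0098],[0.0001,0.0002,-0.0885],1],[[0.025,0.0279,-0.0098],[0.0001,0.0002,-0.0885],1],[[0.025,0.0279,-0.0098],[0.0001,0.0002,-0.0885],1],[[0,0,0],[0,0,0],1]]'

```text
clock: 17.9
position: [600.0, 24.2, 248.2]
ee_rot: [0.298, 0.955, 0.001, -0.002]
force: [-0.4, -0.5, 0.5]
width: 0.999
finger_force: 0.0
```

Request:
jog_arm --targets '[[[-0.0024,0.0111,0.0155],[-0.0689,0.0134,-0.0468],1],[[-0.0024,0.0111,0.0155],[-0.0689,0.0134,-0.0468],1],[[-0.0024,0.0111,0.0155],[-0.0689,0.0134,-0.0468],1],[[-0.0024,0.0111,0.0155],[-0.0689,0.0134,-0.0468],1],[[-0.0024,0.0111,0.0155],[-0.0689,0.0134,-0.0468],1],[[-0.0024,0.0111,0.0155],[-0.0689,0.0134,-0.0468],1],[[-0.0024,0.0111,0.0155],[-0.0689,0.0134,-0.0468],1],[[-0.0024,0.0111,0.0155],[-0.0689,0.0134,-0.0468],1],[[0,0,0],[0,0,0],1],[[0,0,0],[0,0,0],1]]'

```text
clock: 18.9
position: [662.7, 116.0, 149.5]
ee_rot: [0.11, 0.955, 0.273, 0.029]
force: [-0.3, 0.3, -0.2]
width: 0.999
finger_force: 0.0
```

Run:
```python
from h import *
import pickle
A=now(); c=get_calibration("wrist"); im=read_camera("wrist"); pickle.dump(c,open("pics/w7.pkl","wb")); cv2.imwrite("pics/w7.png",im[...,::-1])
print(A.round(3)); C=plan(A,pose(PL+45*N,RG),2);  C=plan(C,pose(PL+3*N,RG),2)
```

```text
[[-9.74000e-01  1.95000e-01  1.16000e-01  6.62654e+02]
 [ 2.27000e-01  8.26000e-01  5.16000e-01  1.16049e+02]
 [ 5.00000e-03  5.29000e-01 -8.49000e-01  1.49451e+02]
 [ 0.00000e+00  0.00000e+00  0.00000e+00  1.00000e+00]]
2 x [-0.0003, 0.001, 0.0192] [-0.0007, -0.0017, -0.0022]
2 x [0.0, -0.0, 0.021] [0.0, -0.0, 0.0]
```

View pics/w7.png

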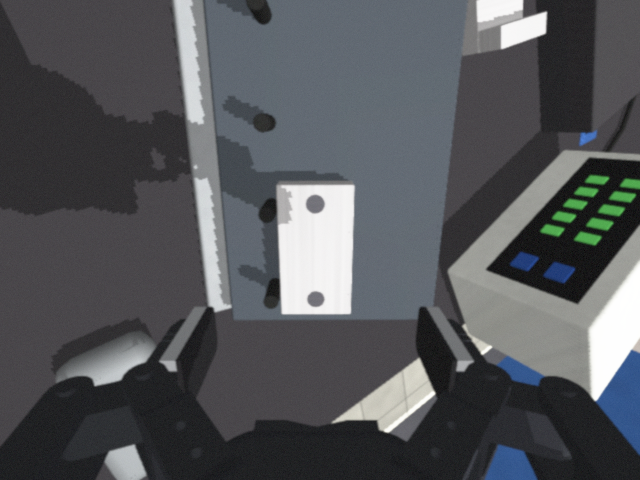

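Plate dots at (315.5,204) and (316,299), plate square to the jaws.

Run:
```python
from h import *
import pickle
np.set_printoptions(precision=2,suppress=True)
c=pickle.load(open("pics/w7.pkl","rb")); A=now(); Ai=np.linalg.inv(A)
zt=(Ai@np.r_[PL-6.5*N,1])[2]
g=cv2.cvtColor(cv2.imread("pics/w7.png"),cv2.COLOR_BGR2GRAY)
D=[]
for (u,v) in ((315,204),(316,299)):
    w=(g[v-13:v+14,u-13:u+14]<150).astype(np.uint8); m=cv2.moments(w,True); uv=(u-13+m["m10"]/m["m00"],v-13+m["m01"]/m["m00"])
    o,d=ray(uv,c); o=(Ai@np.r_[o,1])[:3]; d=Ai[:3,:3]@d; p=o+d*(zt-o[2])/d[2]; D.append(p); print(uv,m["m00"],p)
D=np.array(D); print("centre",D.mean(0),"spacing",np.linalg.norm(D[0]-D[1]))
```

```text
(314.86721991701245, 203.65560165975103) 241.0 [32.6  -2.35 90.55]
(315.3333333333333, 298.59016393442624) 183.0 [-33.65  -2.19  90.55]
centre [-0.53 -2.27 90.55] spacing 66.2518984265342
```

Run:
```python
from h import *
import pickle
np.set_printoptions(precision=3,suppress=True)
c=pickle.load(open("pics/w7.pkl","rb")); A=now(); print(A); print(np.linalg.inv(A)@c["cam_to_world"]); c2=get_calibration("wrist"); print(np.linalg.inv(now())@c2["cam_to_world"])
print((np.linalg.inv(A)@np.r_[PL,1]))
```

```text
[[ -0.974   0.194   0.117 662.827]
 [  0.227   0.826   0.516 116.13 ]
 [  0.004   0.529  -0.849 150.293]
 [  0.      0.      0.      1.   ]]
[[  -0.001    0.948    0.318   81.6  ]
 [   1.       0.001    0.002   -1.287]
 [   0.001    0.318   -0.948 -123.65 ]
 [   0.       0.       0.       1.   ]]
[[  -0.       0.948    0.319   81.579]
 [   1.       0.       0.001   -0.872]
 [   0.001    0.319   -0.948 -124.199]
 [   0.       0.       0.       1.   ]]
[-0.459  1.498 84.052  1.   ]
```

Request:
jog_arm --targets '[[[-0.0005,-0.0006,0.027],[-0.0014,-0.003,0],1],[[0,0,0.027],[0,0,0],1],[[0,0,0.027],[0,0,0],1],[[0,0,0],[0,0,0],1],[[0,0,0],[0,0,0],0.65],[[0,0,0],[0,0,0],0.65],[[0,0,0],[0,0,0],0.65]]'

```text
clock: 19.65
position: [673.6, 157.5, 83.3]
ee_rot: [0.11, 0.955, 0.275, 0.033]
force: [0.3, -0.5, 0.0]
width: 0.651
finger_force: 0.0
```

Run:
```python
from h import *
np.set_printoptions(precision=3,suppress=True)
A=now(); print(A,np.linalg.inv(A)@np.r_[PL,1])
im=read_camera("wrist"); cv2.imwrite("pics/w8.png",im[180:,120:520,::-1])
```

```text
[[ -0.974   0.191   0.123 673.593]
 [  0.227   0.825   0.518 157.465]
 [ -0.002   0.532  -0.847  83.265]
 [  0.      0.      0.      1.   ]] [0.939 0.71  4.583 1.   ]
```

View pics/w8.png

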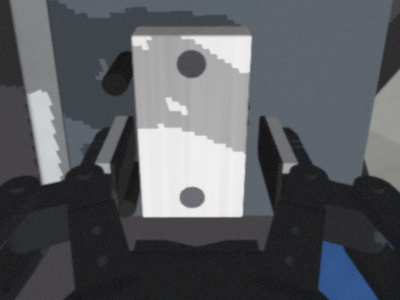

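The jaws straddle the plate evenly (plate columns 135–250 between pads 128 and 262 in the crop).

Request:
jog_arm --targets '[[[0,-0.0005,0.004],[0,0,0],0.65],[[0,0,0],[0,0,0],0.65],[[0,0,0],[0,0,0],0],[[0,0,0],[0,0,0],0],[[0,0,0],[0,0,0],0],[[0,0,0],[0,0,0],0]]'

```text
clock: 20.3
position: [673.5, 159.4, 78.4]
ee_rot: [0.109, 0.955, 0.275, 0.032]
force: [-1.5, -4.4, 3.7]
width: 0.545
finger_force: 62.5
```

Run:
```python
from h import *
A=now(); print(A.round(2)); C=A.copy(); C[:3,3]+=90*N
C=plan(C,pose([640,0,210],down(145)),9);C=plan(C,pose([582.5,-118,150],down(105.5)),6); print(C.round(2))
```

```text
[[-9.7000e-01  1.9000e-01  1.2000e-01  6.7346e+02]
 [ 2.3000e-01  8.2000e-01  5.2000e-01  1.5942e+02]
 [-0.0000e+00  5.3000e-01 -8.5000e-01  7.8380e+01]
 [ 0.0000e+00  0.0000e+00  0.0000e+00  1.0000e+00]]
9 x [-0.0023, -0.0102, -0.0099] [0.0615, -0.0119, 0.0414]
6 x [-0.0097, -0.0202, 0.01] [0.0001, -0.0, 0.1148]
[[-2.7000e-01  9.6000e-01 -0.0000e+00  5.8246e+02]
 [ 9.6000e-01  2.7000e-01 -0.0000e+00 -1.1830e+02]
 [-0.0000e+00 -0.0000e+00 -1.0000e+00  1.5025e+02]
 [ 0.0000e+00  0.0000e+00  0.0000e+00  1.0000e+00]]
```

Request:
jog_arm --targets '[[[0,0,-0.02],[0,0,0],0],[[0,0,-0.035],[0,0,0],0],[[0,0,-0.035],[0,0,0],0],[[-0.0023,-0.0102,-0.0099],[0.0615,-0.0119,0.0414],0],[[-0.0023,-0.0102,-0.0099],[0.0615,-0.0119,0.0414],0],[[-0.0023,-0.0102,-0.0099],[0.0615,-0.0119,0.0414],0],[[-0.0023,-0.0102,-0.0099],[0.0615,-0.0119,0.0414],0],[[-0.0023,-0.0102,-0.0099],[0.0615,-0.0119,0.0414],0],[[-0.0023,-0.0102,-0.0099],[0.0615,-0.0119,0.0414],0],[[-0.0023,-0.0102,-0.0099],[0.0615,-0.0119,0.0414],0],[[-0.0023,-0.0102,-0.0099],[0.0615,-0.0119,0.0414],0],[[-0.0023,-0.0102,-0.0099],[0.0615,-0.0119,0.0414],0]]'

```text
clock: 21.5
position: [639.1, -0.6, 210.9]
ee_rot: [0.302, 0.953, -0.002, -0.0]
force: [0.2, 0.1, -4.3]
width: 0.541
finger_force: 63.8
```

Request:
jog_arm --targets '[[[-0.0097,-0.0202,0.01],[0,0,0.1148],0],[[-0.0097,-0.0202,0.01],[0,0,0.1148],0],[[-0.0097,-0.0202,0.01],[0,0,0.1148],0],[[-0.0097,-0.0202,0.01],[0,0,0.1148],0],[[-0.0097,-0.0202,0.01],[0,0,0.1148],0],[[-0.0097,-0.0202,0.01],[0,0,0.1148],0],[[0,0,0],[0,0,0],0],[[0,0,0],[0,0,0],0]]'

```text
clock: 22.3
position: [582.2, -118.6, 150.4]
ee_rot: [0.605, 0.796, 0.0, -0.0]
force: [0.6, -0.4, -5.6]
width: 0.54
finger_force: 63.8
```

Run:
```python
from h import *
A=now(); print(A.round(3)); C=plan(A,pose([582.5,-118,80],down(105.5)),2); print(monitor.sense()["force"],monitor.sense()["width"])
```

```text
[[-2.67000e-01  9.64000e-01  0.00000e+00  5.82215e+02]
 [ 9.64000e-01  2.67000e-01  0.00000e+00 -1.18636e+02]
 [ 0.00000e+00  0.00000e+00 -1.00000e+00  1.50446e+02]
 [ 0.00000e+00  0.00000e+00  0.00000e+00  1.00000e+00]]
2 x [0.0003, 0.0002, 0.0352] [0.0001, -0.0001, 0.0001]
[ 0.63579643 -0.42846563 -5.6260657 ] 0.5399006015610863
```

Request:
jog_arm --targets '[[[0,0,0.03],[0,0,0],0],[[0,0,0.03],[0,0,0],0],[[0,0,0.02],[0,0,0],0],[[0,0,0],[0,0,0],0],[[0,0,0],[0,0,0],0]]'

```text
clock: 22.8
position: [583.1, -117.7, 70.6]
ee_rot: [0.605, 0.797, 0.0, 0.0]
force: [0.6, 1.0, -5.0]
width: 0.539
finger_force: 63.8
```

Run:
```python
from h import *
import pickle
A=now(); c=get_calibration("wrist"); im=read_camera("wrist"); pickle.dump(c,open("pics/w9.pkl","wb")); cv2.imwrite("pics/w9.png",im[...,::-1]); print(A.round(3)); print((np.linalg.inv(A)@c["cam_to_world"]).round(3))
cv2.imwrite("pics/w9c.png",cv2.resize(im[60:360,160:480,::-1],(800,600)[:2] if 0 else (640,600),interpolation=cv2.INTER_CUBIC))
```

```text
[[-2.69000e-01  9.63000e-01  1.00000e-03  5.83110e+02]
 [ 9.63000e-01  2.69000e-01  0.00000e+00 -1.17675e+02]
 [ 0.00000e+00  1.00000e-03 -1.00000e+00  7.06290e+01]
 [ 0.00000e+00  0.00000e+00  0.00000e+00  1.00000e+00]]
[[ 0.00000e+00  9.47000e-01  3.20000e-01  8.10690e+01]
 [ 1.00000e+00 -1.00000e-03  1.00000e-03  1.90000e-01]
 [ 1.00000e-03  3.20000e-01 -9.47000e-01 -1.23626e+02]
 [ 0.00000e+00  0.00000e+00  0.00000e+00  1.00000e+00]]
```

View pics/w9c.png

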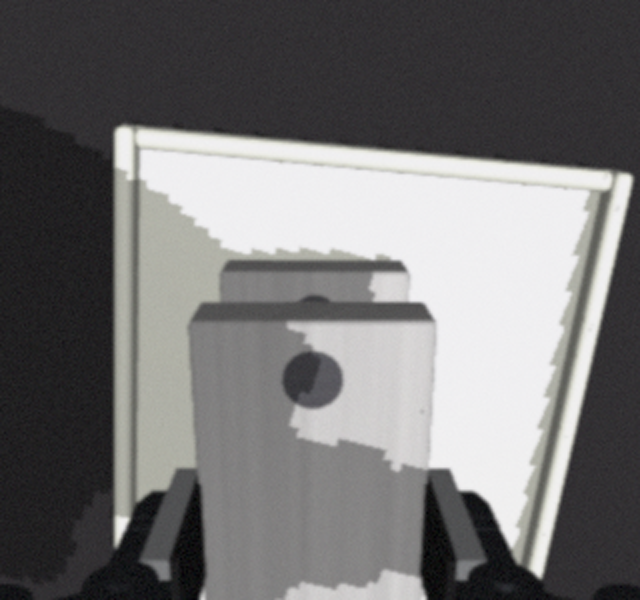

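Crop (2× from px (160,60)): base plate's near upper edge at row 272, cols 221–409; held plate's near lower edge at row 303, cols 200–424, upper edge row 320. They are nearly aligned: base ≈ +0.4 mm x, +0.7 mm y in the tool. I refine this numerically.

```bash
cat > edge.py <<'E'
from h import *
import pickle
np.set_printoptions(precision=2,suppress=True)
c=pickle.load(open("pics/w9.pkl","rb")); g=cv2.GaussianBlur(cv2.cvtColor(cv2.imread("pics/w9.png"),cv2.COLOR_BGR2GRAY),(3,3),0).astype(float)
def peak(p,sgn):
    d=np.gradient(p)*sgn; i=int(np.argmax(d[1:-1]))+1; a,b,e=d[i-1:i+2]; return i+.5*(a-e)/(a-2*b+e+1e-9)
def rows(cols,r0,r1,s): return np.array([[u,r0+peak(g[r0:r1,u],s)] for u in cols])
def colsf(rws,c0,c1,s): return np.array([[c0+peak(g[v,c0:c1],s),v] for v in rws])
L={}
for k,q in (("base_top",rows(range(274,338),191,201,1)),("held_bot",rows(range(266,366),207,215,-1)),("held_top",rows(range(266,366),215,225,1))):
    f=np.polyfit(q[:,0],q[:,1],1); r=q[:,1]-np.polyval(f,q[:,0]); ok=abs(r)<.8; f=np.polyfit(q[ok,0],q[ok,1],1); L[k]=f
    print(k,"row at 316:",np.polyval(f,316),"slope deg",np.degrees(np.arctan(f[0])),"n",ok.sum(),"sd",r[ok].std())
for k,rr,c0,c1,s in (("baseL",range(199,209),262,280,-1),("baseR",range(199,209),355,372,1),("heldL",range(224,280),248,266,-1),("heldR",range(224,280),366,384,1)):
    q=colsf(rr,c0,c1,s); f=np.polyfit(q[:,1],q[:,0],1); r=q[:,0]-np.polyval(f,q[:,1]); print(k,np.median(q[:,0]),"col at 197,220:",np.polyval(f,[197,220]),"slope",f[0],"sd",r.std())
E
python3 edge.py
```

```text
base_top row at 316: 195.3508531834463 slope deg 0.20392764198520347 n 64 sd 0.07043252034408067
held_bot row at 316: 210.62052041029136 slope deg -0.0581574740450386 n 85 sd 0.17415405283968924
held_top row at 316: 220.1754035205529 slope deg -0.01114702115910791 n 100 sd 0.052946073982340615
baseL 269.17543859651016 col at 197,220: [269.08 269.41] slope 0.014365373191716333 sd 0.07860204423781941
baseR 364.7583333332864 col at 197,220: [365.45 362.47] slope -0.12943001442789298 sd 0.14132812081968293
heldL 255.04772727273183 col at 197,220: [251.8  253.19] slope 0.060435908286103894 sd 0.16692074127461187
heldR 376.87254901958875 col at 197,220: [379.9  378.53] slope -0.059334685512428244 sd 0.19271693653056152
```

Request:
jog_arm --targets '[[[0.0006,0.0007,0.008],[0,0,0.003],0],[[0,0,0.008],[0,0,0],0],[[0,0,0.006],[0,0,0],0],[[0,0,0],[0,0,0],0],[[0,0,0],[0,0,0],0]]'

```text
clock: 23.35
position: [582.9, -117.2, 47.6]
ee_rot: [0.606, 0.795, 0.0, -0.0]
force: [-0.0, 0.2, -4.4]
width: 0.544
finger_force: 63.8
```

Run:
```python
from h import *
import pickle
np.set_printoptions(precision=2,suppress=True)
A=now(); c=get_calibration("wrist"); im=read_camera("wrist"); pickle.dump(c,open("pics/w10.pkl","wb")); cv2.imwrite("pics/w10.png",im[...,::-1]); print(A.round(3)); print((np.linalg.inv(A)@c["cam_to_world"]).round(3))
g=cv2.cvtColor(im,cv2.COLOR_RGB2GRAY)
for u in (285,300,345): print(u,g[180:230,u].tolist())
print("row206",g[206,235:400].tolist())
print("row225",g[225,240:395].tolist())
```

```text
[[  -0.27    0.96   -0.    582.95]
 [   0.96    0.27    0.   -117.17]
 [   0.      0.     -1.     47.64]
 [   0.      0.      0.      1.  ]]
[[   0.      0.95    0.32   81.09]
 [   1.     -0.      0.      0.19]
 [   0.      0.32   -0.95 -123.63]
 [   0.      0.      0.      1.  ]]
285 [238, 240, 239, 239, 239, 239, 240, 238, 239, 239, 240, 240, 239, 239, 234, 225, 222, 217, 205, 170, 129, 90, 81, 79, 81, 80, 86, 99, 118, 122, 116, 96, 84, 82, 78, 81, 84, 81, 83, 86, 100, 115, 128, 130, 129, 130, 130, 127, 129, 130]
300 [240, 242, 240, 239, 239, 240, 240, 240, 240, 240, 239, 239, 240, 234, 221, 193, 180, 178, 176, 165, 130, 93, 82, 82, 82, 79, 84, 98, 116, 119, 115, 96, 83, 81, 80, 82, 81, 78, 82, 89, 106, 117, 120, 124, 125, 125, 124, 125, 124, 128]
345 [240, 240, 239, 240, 239, 239, 238, 240, 239, 240, 239, 240, 239, 240, 240, 239, 238, 228, 200, 164, 118, 90, 83, 82, 81, 84, 85, 103, 120, 128, 120, 95, 83, 84, 85, 82, 84, 81, 85, 102, 135, 172, 193, 204, 206, 206, 208, 205, 206, 203]
row206 [175, 176, 175, 176, 175, 175, 173, 177, 175, 173, 174, 178, 176, 174, 176, 179, 178, 172, 1
[... 714 characters left out ...]
 127, 124, 129, 127, 126, 126, 125, 128, 129, 129, 130, 127, 126, 123, 125, 126, 125, 126, 126, 129, 133, 127, 127, 126, 125, 126, 130, 130, 127, 128, 130, 126, 128, 124, 123, 125, 122, 126, 125, 125, 123, 125, 126, 126, 126, 125, 128, 125, 126, 136, 164, 190, 201, 205, 199, 198, 198, 196, 198, 201, 204, 207, 207, 210, 209, 211, 208, 208, 207, 207, 205, 208, 204, 209, 208, 207, 205, 202, 205, 203, 202, 207, 204, 205, 207, 209, 204, 205, 205, 207, 206, 206, 208, 209, 209, 209, 209, 210, 210, 208, 206, 209, 210, 209, 209, 211, 209, 213, 211, 215, 211, 212, 212, 209, 212, 210, 211, 211, 209, 206, 203, 199, 199, 219, 236, 240, 240, 240, 240, 240, 239, 239, 241, 240, 240, 240, 240, 240, 239, 239]
```

Request:
jog_arm --targets '[[[0.0003,0.0003,0.003],[0,0,0],0],[[0,0,0],[0,0,0],0],[[0,0,0.001],[0,0,0],0],[[0,0,0],[0,0,0],0]]'

```text
clock: 23.8
position: [583.1, -116.7, 43.7]
ee_rot: [0.606, 0.795, 0.0, -0.0]
force: [0.4, 0.7, -4.5]
width: 0.544
finger_force: 63.8
```

Request:
jog_arm --targets '[[[0,0,0.0007],[0,0,0],0],[[0,0,0],[0,0,0],0],[[0,0,0],[0,0,0],0]]'

```text
clock: 24.1
position: [583.2, -116.8, 43.1]
ee_rot: [0.606, 0.795, 0.0, -0.0]
force: [0.0, 0.2, -4.8]
width: 0.545
finger_force: 63.8
```

Request:
jog_arm --targets '[[[0,0,0.0007],[0,0,0],0],[[0,0,0],[0,0,0],0],[[0,0,0],[0,0,0],0]]'

```text
clock: 24.4
position: [583.2, -116.8, 42.6]
ee_rot: [0.606, 0.795, 0.0, 0.0]
force: [-1.7, 0.9, -0.5]
width: 0.543
finger_force: 64.2
```

Run:
```python
from h import *
im=read_camera("wrist"); cv2.imwrite("pics/w11.png",im[...,::-1])
g=cv2.cvtColor(im,cv2.COLOR_RGB2GRAY)
for u in (285,300,345): print(u,g[195:227,u].tolist())
for v in (207,214,225): print(v,g[v,248:268].tolist(),g[v,364:384].tolist())
print(monitor.sense()["force"],monitor.sense()["position"])
```

```text
285 [240, 237, 226, 193, 178, 176, 175, 162, 115, 88, 78, 83, 80, 80, 83, 83, 84, 83, 82, 78, 80, 81, 80, 80, 85, 102, 118, 124, 127, 130, 127, 129]
300 [239, 234, 215, 187, 176, 179, 176, 157, 117, 86, 84, 81, 81, 83, 82, 81, 82, 82, 81, 77, 82, 80, 74, 80, 85, 100, 118, 122, 126, 125, 126, 126]
345 [237, 227, 192, 177, 174, 179, 174, 158, 119, 86, 84, 84, 84, 83, 79, 82, 83, 82, 84, 82, 79, 83, 82, 84, 96, 135, 172, 193, 205, 207, 207, 204]
207 [176, 173, 174, 173, 176, 175, 174, 176, 178, 175, 175, 178, 175, 172, 160, 127, 96, 83, 83, 81] [83, 83, 87, 93, 130, 188, 230, 238, 240, 239, 240, 238, 239, 240, 239, 239, 240, 238, 239, 240]
214 [175, 173, 176, 175, 176, 176, 172, 174, 174, 165, 140, 106, 86, 82, 80, 80, 82, 79, 79, 82] [85, 81, 81, 81, 80, 82, 82, 85, 98, 148, 211, 235, 239, 239, 240, 240, 239, 240, 239, 241]
225 [174, 176, 172, 175, 170, 159, 135, 123, 123, 125, 128, 125, 127, 127, 125, 126, 128, 128, 126, 126] [213, 214, 214, 212, 210, 212, 211, 211, 209, 209, 209, 204, 201, 196, 219, 236, 240, 239, 239, 240]
[-1.40234637  0.099864   -1.26355206] [ 583.23659662 -116.78712468   42.57973083]
```

Request:
jog_arm --targets '[[[-0.0002,0,0.0005],[0,0,0],0],[[0,0,0],[0,0,0],0],[[0,0,0],[0,0,0],0.66],[[0,0,0],[0,0,0],0.66],[[0,0,0],[0,0,0],0.66],[[0,0,-0.01],[0,0,0],0.7],[[0,0,-0.025],[0,0,0],0.8],[[0,0,-0.045],[0,0,0],1],[[0,0,-0.045],[0,0,0],1],[[0,0,-0.045],[0,0,0],1],[[0,0,0],[0,0,0],1],[[0,0,0],[0,0,0],1]]'

```text
clock: 25.65
position: [583.3, -117.1, 213.3]
ee_rot: [0.606, 0.795, 0.001, 0.001]
force: [-0.3, 0.3, -0.1]
width: 1.001
finger_force: 0.0
```

Run:
```python
from h import *
import pickle
np.set_printoptions(precision=1,suppress=True)
A=now(); print(A[:3,3]); c=get_calibration("wrist"); im=read_camera("wrist"); cv2.imwrite("pics/w12.png",im[...,::-1])
g=cv2.cvtColor(im,cv2.COLOR_RGB2GRAY)
W=lambda x,y,z: project((A@np.array([x,y,(A[2,3]-z),1]))[:3],c)
# predicted outlines if flush at tool (0,0)
for z in (37,21,5): print(z,[W(45,s,z) for s in (-24,24)],[W(-45,s,z) for s in (-24,24)])
u0=int(W(45,0,37)[0]); v0=int(W(45,0,37)[1])
for u in (u0-15,u0+15): print(u,v0-14,g[v0-14:v0+10,u].tolist())
v1=int(W(-45,0,37)[1]); print(v1-10,g[v1-10:v1+10,u0].tolist())
for v in (v0+20,(v0+v1)//2,v1-15):
    l,r=int(W(0,-24,37)[0]),int(W(0,24,37)[0]); print(v,l-10,g[v,l-10:l+10].tolist(),r-10,g[v,r-10:r+10].tolist())
# rollers: bright blobs in the scene picture's grey tray
s=read_camera("scene"); cv2.imwrite("pics/s2.png",s[...,::-1]); cs=get_calibration("scene"); old=cv2.imread("pics/scene0.png")
d=(cv2.absdiff(old,np.ascontiguousarray(s[...,::-1])).max(2)>50).astype(np.uint8); d[:,:118]=0; d[:240]=0
n,l,st,ce=cv2.connectedComponentsWithStats(d)
for i in range(1,n):
    if st[i,4]>60: print(st[i],ce[i],onz(ce[i],cs,28)[:2])
```

```text
[ 583.3 -117.1  213.3]
37 [array([287.9, 165. ]), array([344.8, 165. ])] [array([290.3, 263.6]), array([342.2, 263.7])]
21 [array([289.3, 162.8]), array([343.4, 162.8])] [array([291.5, 257.2]), array([341.1, 257.3])]
5 [array([290.5, 160.8]), array([342.2, 160.8])] [array([292.6, 251.4]), array([340. , 251.4])]
301 151 [240, 239, 241, 239, 239, 239, 239, 230, 201, 174, 144, 100, 86, 98, 143, 191, 207, 205, 209, 208, 207, 208, 207, 208]
331 151 [240, 240, 239, 240, 238, 238, 238, 227, 194, 170, 129, 93, 82, 105, 151, 200, 214, 216, 215, 217, 213, 217, 216, 216]
253 [88, 90, 87, 94, 125, 178, 200, 210, 207, 206, 216, 235, 239, 239, 240, 240, 240, 240, 240, 239]
185 279 [178, 177, 177, 178, 180, 178, 176, 172, 169, 173, 192, 202, 204, 207, 205, 200, 204, 204, 207, 206] 333 [215, 216, 215, 217, 220, 219, 216, 215, 214, 207, 201, 222, 234, 239, 239, 239, 240, 240, 241, 241]
214 279 [238, 227, 209, 194, 179, 175, 177, 175, 173, 159, 137, 134, 131, 134, 137, 134, 129, 129, 134, 131] 333 [208, 210, 215, 216, 218, 214, 213, 211, 210, 209, 224, 236, 241, 240, 240, 239, 240, 239, 240, 240]
248 279 [239, 239, 235, 222, 189, 180, 177, 176, 172, 171, 169, 180, 202, 208, 209, 207, 204, 203, 202, 203] 333 [203, 205, 211, 210, 209, 207, 206, 203, 207, 223, 236, 241, 239, 239, 239, 239, 240, 240, 239, 240]
[373 240  24  21 347] [384.4 248.5] [532.7 199.6]
[139 261  36  20 445] [156.2 270.5] [ 456.2 -323.3]
[380 260  30  44 864] [393.9 282.1] [640.5 181.5]
[247 276  18  14 146] [256.2 282.8] [ 558.  -109.6]
[145 280  33  10  80] [161.1 284.3] [ 503.8 -313.3]
[232 288  47  20 252] [253.9 297.7] [ 600.1 -121.4]
[142 300  39  21 502] [160.8 310.6] [ 581.3 -315.5]
[149 319  35  12  78] [165.7 324.7] [ 622.5 -306.5]
```

```bash
python3 -c "
from plant import job
print(job.finish_job())"
```

```text
the job is handed in; nothing more can be done
None
```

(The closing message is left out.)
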